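# Retrieve the rear slide rack from a crowded hook

### The arm

A 7-joint arm with a two-finger parallel gripper is mounted at the origin on the work surface. World frame = base frame: x ahead of the robot, y to its left, z up, the work surface at z = 0. Lengths are in m, angles in rad, forces in N, time in s.
With the tool pointing down it reaches from about 0.4 to 0.85 m from the base axis. Payload 10.4 kg.
Tool frame: the origin (TCP) lies between the finger pads; the fingertips stand 11 mm ahead of it and the grasp point (between the pads) lies 8 mm behind it; z points along the fingers, y is the direction in which the jaws open and shut (so a half turn about z gives the same grasp; the last joint's range is limited). The gripper opens to 87 mm and grips with 3 to 60 N. Pads are 19 mm wide; open, the fingers measure 117 mm over their backs; the gripper's body (75 mm by 190 mm) begins 51 mm behind the grasp point.
Start: joints at [1.262, 0.332, -0.065, 1.46, 0.022, 1.35, -0.088], TCP at [0.176, -0.6, 0.234] pointing down, gripper open.
Joint ranges: [-2.6, 2.6], [-0.5, 2.12], [-1.47, 1.34], [0.16, 2.42], [-1.27, 4.41], [0.06, 2.06], [-2.6, 2.6]. Speed limits (rad/s): [2.22, 2.22, 2.79, 2.79, 3.14, 3.14, 3.14].

### API

Orientations are given as a unit quaternion [x, y, z, w].
In Python, from bench import r, eyes gives the robot as it stands.
- The arm moves only by the shell command python3 -m inch 'ROWS' [FORCE]. ROWS is a JSON object of lists of equal length, an entry for each row: "translation": the shift along the world's x, y, z scaled (see below), a list of three; "rot": the turn, a rotation vector about the world's x, y, z scaled (see below), a list of three; "jaw": the finger opening in mm, from 0 to 87. In form: {"translation": [[tx, ty, tz], ...], "rot": [[ax, ay, az], ...], "jaw": [jaw, ...]}. A call has 1 to 20 rows; each row is the pose to reach, as a shift and turn from the pose measured when the call began; what a row does not reach only later rows make up. The controller multiplies each number of a shift by 100 mm and each number of a turn by 60 degrees. A row lasts 1/10 s, in which the tool goes at most 50 mm and 8.59 degrees, less where a joint would pass 70% of its speed; a pose out of reach is approached as far as the arm can. A call with a number of a shift or a turn outside -1 to 1 is refused whole. A call with a gripper value outside its range is refused whole. The fingers move at their own pace and stop on an object; FORCE is the grip in N (left out, the last holds). Time passes only in rows, so rows that repeat a pose let the fingers close. It gives the time, the measured TCP pose, the force and the opening at its end, in the units of the state.
- r.read_state(): the state, without advancing time (a new reading comes with each control period).
- eyes.camera(name): name is "scene" or "top" or "wrist"; returns the picture (420x560x3 uint8, blue, green, red); there is no depth.
- eyes.calibration(name): a dict with "fx", "fy", "cx", "cy" (pixels), "R" (3x3) and "t" (3): a world point X has camera coordinates R X + t; the wrist camera has in their place "hand_eye" (4x4, takes a point from camera to tool coordinates, whose origin is the TCP and whose axes are the flange's). Camera axes: x right, y down, z forward; pixel columns grow to the right and rows downward; lengths in m; the calibration is good to about 2 mm. The wrist camera is an equidistant fisheye: a pixel r from the principal point sees the ray r / f radians off the axis. A picture is of the moment at which its call begins: read the wrist's pose just before it. calibration takes no time and is no camera call.
- r.close_job(): hands the job in, once; it reports no verdict.
The state is a dict: "time": time; "joint_positions": joint angles; "joint_vel": joint speeds; "joint_torque": joint torques, N m; "ee_pos": TCP position; "eef_rot": TCP orientation; "ft_force": force on the tool from outside, world axes, zero at the start; "torque": the same for the moment, N m; "width": finger opening in m.
Only numpy, scipy, OpenCV 4.12 (cv2) and the standard library are available. Lean on these libraries where they do the work, as an engineer would, in place of code of your own. Each camera call takes 0.05 s, during which the arm holds its last target. There are 200 camera calls.

### The job

The slide rack with the red grip hangs at the back of the crowded hook (black cap), behind the blue and the yellow one. Move the two front racks over to the spare hook (green cap) so that both hang down in its low seat, and only then take the red rack off and leave it standing upright in the metal tray. The racks hold glass slides, so handle them gently, without banging or forcing them, and leave the other things on the bench where they are.

Things in the scene. Friction and masses are not known exactly. Their poses are not given: they have to be found in the camera images.
- crowded_stand: fixed hook stand, grey post with black cap. Origin at bench level under the post; x runs from the hook's tip to the post (away from the robot), z up. A round rod, diameter 8 mm, top 179 mm high, runs from the post (20 mm thick) along -x to an upturned tip. Three racks hang on it at about x = -45 (red, rear), -79 and -113 mm (blue and yellow, in either order).
- crowded_tip (a point): end of the crowded hook's upturned tip: x = -135 mm, 191 mm high in the stand's frame; 12 mm above the rod's top
- spare_stand: fixed hook stand, grey post with green cap, frame as the crowded stand's. Its 8 mm rod (at y = 0) has, from the tip inwards: upturned tip (end 191 mm high); 27 mm of outer rod, top 179 mm high; an upright step down to the low seat, top 171 mm high, 46 mm long between the axes of its end walls (38 mm clear); a step up to the inner rod, 179 mm high, into the post.
- spare_landing (a point): fixed point of the spare stand, x = -86 mm, 179 mm high. The rod is drawn out of its socket by an amount that is NOT measured: the tip is anywhere from x = -100 to -134 mm and the seat's inner wall from -27 to -61 mm, always 73 mm apart. It gives way only above 60 N. A rack lowered here always lands inside the tip: on the outer rod or already in the seat.
- spare_seat (a point): where the seat's inner wall is when the rod is pushed right in (x = -27 mm, 171 mm high); really 0 to 34 mm nearer the tip, so find it by feel: a rack slid inwards under a few newtons loses support at the seat's edge, then goes down 8 mm. Both racks fit only if the first is pushed in gently to the inner wall; they need 27 mm or more between centres.
- tray: shallow aluminium tray, fixed, 150 (x) by 200 (y) by 14 mm high, walls 3 mm, floor top about 3 mm above its origin; origin at the centre of its underside, z up.
- red_rack: steel slide rack with three glass slides, 0.1 to 0.17 kg, red grip; the rear one, to be retrieved. Origin at the centre of its underside, z up; basket 26 mm thick (x), 86 mm wide (y), 29 mm high. A 5 mm wire bail, peaked in the middle, arches over it in the y-z plane; the opening under it is about 65 mm wide, from 29 to 87.5 mm up.
- red_rack_grip (a point): where to pinch the red rack, across its y axis, from above: 116 mm above its origin, in a plastic grip 12 (x) by 20 (y) mm that stands on the bail from 91 to 133 mm
- red_rack_eye (a point): underside of the peak of the red rack's bail, where it sits on a rod: 87.5 mm above the rack's origin
- blue_rack: steel slide rack with three glass slides, 0.1 to 0.17 kg, blue grip; one of the two front ones. Origin at the centre of its underside, z up; basket 26 mm thick (x), 86 mm wide (y), 29 mm high. A 5 mm wire bail, peaked in the middle, arches over it in the y-z plane; the opening under it is about 65 mm wide, from 29 to 87.5 mm up.
- blue_rack_grip (a point): where to pinch the blue rack, across its y axis, from above: 116 mm above its origin, in a plastic grip 12 (x) by 20 (y) mm that stands on the bail from 91 to 133 mm
- blue_rack_eye (a point): underside of the peak of the blue rack's bail, where it sits on a rod: 87.5 mm above the rack's origin
- yellow_rack: steel slide rack with three glass slides, 0.1 to 0.17 kg, yellow grip; one of the two front ones. Origin at the centre of its underside, z up; basket 26 mm thick (x), 86 mm wide (y), 29 mm high. A 5 mm wire bail, peaked in the middle, arches over it in the y-z plane; the opening under it is about 65 mm wide, from 29 to 87.5 mm up.
- yellow_rack_grip (a point): where to pinch the yellow rack, across its y axis, from above: 116 mm above its origin, in a plastic grip 12 (x) by 20 (y) mm that stands on the bail from 91 to 133 mm
- yellow_rack_eye (a point): underside of the peak of the yellow rack's bail, where it sits on a rod: 87.5 mm above the rack's origin
- mug: steel mug, 84 mm wide, 100 mm high, a bystander; origin at its underside
- slide_box_red: open red slide box, 85 by 85 by 30 mm, a bystander; origin at its underside
- slide_box_white: white slide box, 85 by 100 by 35 mm, a bystander; origin at its underside
- oil_bottle: small amber dropper bottle, 32 mm wide, 65 mm high, a bystander; origin at its underside
- reagent_bottle: glass reagent bottle, 64 mm wide, 150 mm high, a bystander; origin at its underside
- specimen_cup: white specimen cup, 60 mm wide and high, a bystander; origin at its underside
- spatula: spatula, 170 mm long, lying flat, a bystander; origin at its underside
There are look-alikes about, which are no part of the job. Of the things shaped like the tray, the aluminium one is meant. What is shaped like the yellow_rack but purple is not meant.

How it is judged:
By the outcome, as a careful person would: the job done as asked, in the order asked, and still so for the second after the job is handed in, with the robot touching nothing.
It also fails if it takes over 72 s, if anything falls off the work surface, if the arm or the gripper's body presses on something with over 40 N, if the wrist force passes 120 N, or if a joint passes its speed limit or range.

## Working session

There is one attempt and no reset: what is moved stays moved. The work goes in short steps, Python scripts to look and compute and a shell command to move; the robot and the scene stay as the last step left them, time stands still between calls to the robot, and variables do not carry over. Pictures are saved under pics/ and viewed, about 8 in all and at most 12, crops included, and the job is handed in when it is done.

```bash
ls; mkdir -p pics
python3 - <<'E'
from bench import r,eyes
import cv2,numpy as np
for n in("scene","top"):
    c=eyes.calibration(n);print(n,{k:np.round(v,4).tolist() for k,v in c.items()})
    im=eyes.camera(n);cv2.imwrite(f"pics/{n}0.png",im)
    cv2.imwrite(f"pics/{n}0v.png",cv2.resize(im,(800,600),interpolation=cv2.INTER_CUBIC))
c=eyes.calibration("wrist");print({k:np.round(v,4).tolist() for k,v in c.items()})
print(r.read_state())
E
```

```text
pics
scene {'fx': 463.3111, 'fy': 463.3111, 'cx': 279.0957, 'cy': 211.0295, 'R': [[-0.4032, 0.9151, -0.0017], [0.6462, 0.2834, -0.7086], [-0.648, -0.2868, -0.7056]], 't': [0.2015, -0.192, 1.7151]}
top {'fx': 407.221, 'fy': 407.221, 'cx': 276.8789, 'cy': 208.4071, 'R': [[0.0252, -0.9995, 0.0164], [-0.9926, -0.0269, -0.1183], [0.1187, -0.0133, -0.9928]], 't': [-0.0303, 0.5038, 1.3266]}
{'fx': 325.1923, 'fy': 325.1923, 'cx': 279.9515, 'cy': 214.071, 'hand_eye': [[-0.0004, -0.9654, -0.2606, 0.0716], [1.0, -0.0006, 0.0006, -0.0008], [-0.0007, -0.2606, 0.9654, -0.1511], [0.0, 0.0, 0.0, 1.0]]}
{'time': 0.1, 'joint_positions': array([ 1.26241372,  0.33278164, -0.06473701,  1.46088074,  0.0216084 ,
        1.34988172, -0.08849554]), 'joint_vel': array([-0.00039023, -0.00047921, -0.00053779, -0.00315961, -0.00054427,
        0.00149106, -0.00030067]), 'joint_torque': array([ 7.29200419e-04, -6.24546933e+01,  2.41830829e-02, -3.90724039e+01,
       -6.16046414e-02,  3.64149653e-02,  2.67206042e-05]), 'ee_pos': array([ 0.17611318, -0.59932225,  0.23283929]), 'eef_rot': array([ 9.89803857e-01,  1.42435707e-01, -1.15864495e-04, -6.16918043e-04]), 'ft_force': array([0.26376138, 0.68445266, 0.6795684 ]), 'torque': array([-0.03601064, -0.02320264,  0.02547638]), 'width': 0.0871065985501736}
```

View pics/scene0v.png

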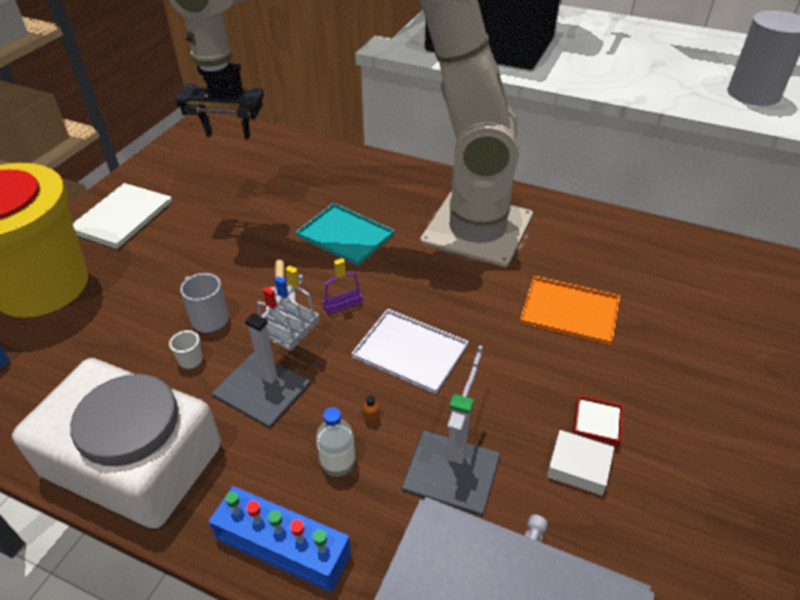

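View pics/top0v.png

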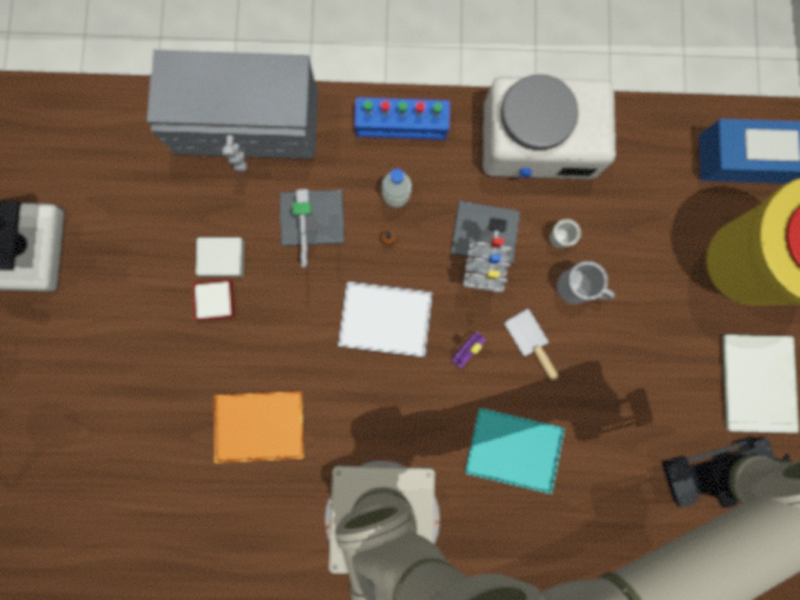

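Scene: black-cap stand at about (260,325) with red, blue and yellow (front) grips. Green-cap stand at (460,403). The metal tray at (410,348), purple decoy at (342,290). The top view agrees: grips at (497,242), (495,258), (494,273); green cap (302,208), tip (304,265), tray (386,319).

```bash
cat > h.py <<'E'
import cv2,numpy as np
from bench import r,eyes
from scipy.spatial.transform import Rotation as Ro
def ray(n,uv):
    c=eyes.calibration(n);R=np.array(c['R']);t=np.array(c['t'])
    d=R.T@np.array([(uv[0]-c['cx'])/c['fx'],(uv[1]-c['cy'])/c['fy'],1]);return -R.T@t,d/np.linalg.norm(d)
def onz(n,uv,z):
    o,d=ray(n,uv);return o+d*(z-o[2])/d[2]
def tri(a,b):
    (o1,d1),(o2,d2)=ray("top",a),ray("scene",b)
    s=np.linalg.lstsq(np.c_[d1,-d2],o2-o1,rcond=None)[0];p,q=o1+s[0]*d1,o2+s[1]*d2
    return (p+q)/2,np.linalg.norm(p-q)
def blobs(im,lo,hi,box,amin=4):
    x0,y0,x1,y1=box;h=cv2.cvtColor(im[y0:y1,x0:x1],cv2.COLOR_BGR2HSV)
    m=cv2.inRange(h,np.array(lo),np.array(hi))
    n,_,st,ce=cv2.connectedComponentsWithStats(m)
    return [(int(st[i,4]),(ce[i]+[x0,y0]).round(1).tolist(),(st[i,:4]+[x0,y0,0,0]).tolist()) for i in range(1,n) if st[i,4]>=amin]
E
python3 - <<'E'
from h import *
T=cv2.imread("pics/top0.png");S=cv2.imread("pics/scene0.png")
col=dict(red=((0,140,70),(8,255,255)),blue=((108,140,60),(125,255,255)),yellow=((22,140,90),(33,255,255)),green=((60,120,50),(80,255,255)),black=((0,0,0),(179,255,38)))
bt=dict(green=(195,130,230,160),black=(335,148,365,170));bs=dict(green=(305,270,340,295),black=(165,212,195,240))
for k,(lo,hi) in col.items():
    a=blobs(T,lo,hi,bt.get(k,(325,155,370,205)));b=blobs(S,lo,hi,bs.get(k,(175,180,222,225)))
    print(k,a,b)
    if a and b:
        A=max(a);B=max(b);p,e=tri(A[1],B[1]);print("   tri",p.round(4),round(e,4))
# tray
h=cv2.cvtColor(T,cv2.COLOR_BGR2HSV);m=cv2.inRange(h,np.array((0,0,150)),np.array((179,60,255)))
m[:195]=0;m[255:]=0;m[:,:225]=0;m[:,310:]=0
c=max(cv2.findContours(m,0,2)[0],key=cv2.contourArea);rc=cv2.minAreaRect(c);print(rc)
P=[onz("top",q,.012)[:2].round(4).tolist() for q in cv2.boxPoints(rc)];print("tray",P,np.mean(P,0))
v=np.hstack([cv2.resize(T[125:210,320:375],None,fx=6,fy=6,interpolation=2),cv2.resize(T[120:205,185:245],None,fx=6,fy=6,interpolation=2)])
cv2.imwrite("pics/c1.png",v);print(v.shape)
E
```

```text
red [(30, [347.7, 169.0], [345, 167, 7, 5])] [(95, [187.7, 207.0], [183, 200, 10, 16])]
   tri [ 0.6053 -0.2198  0.2083] 0.0006
blue [(24, [345.9, 180.7], [343, 179, 7, 5])] [(82, [196.6, 200.3], [193, 194, 8, 14])]
   tri [ 0.5705 -0.2146  0.205 ] 0.001
yellow [(9, [344.1, 192.6], [342, 192, 5, 2])] [(97, [204.3, 192.7], [200, 186, 9, 15])]
   tri [ 0.5354 -0.2101  0.205 ] 0.0004
green [(71, [210.8, 145.8], [206, 143, 11, 7])] [(142, [322.7, 282.1], [315, 276, 16, 13])]
   tri [0.6711 0.1888 0.1784] 0.0004
black [] [(6, [178.2, 222.2], [176, 221, 5, 3]), (33, [179.8, 227.3], [172, 224, 15, 7])]
((269.3153991699219, 222.97695922851562), (60.90105438232422, 46.016883850097656), 7.125016689300537)
tray [[0.3899, 0.1154], [0.5444, 0.1018], [0.5242, -0.1033], [0.37, -0.087]] [0.457125 0.006725]
(510, 690, 3)
```

View pics/c1.png

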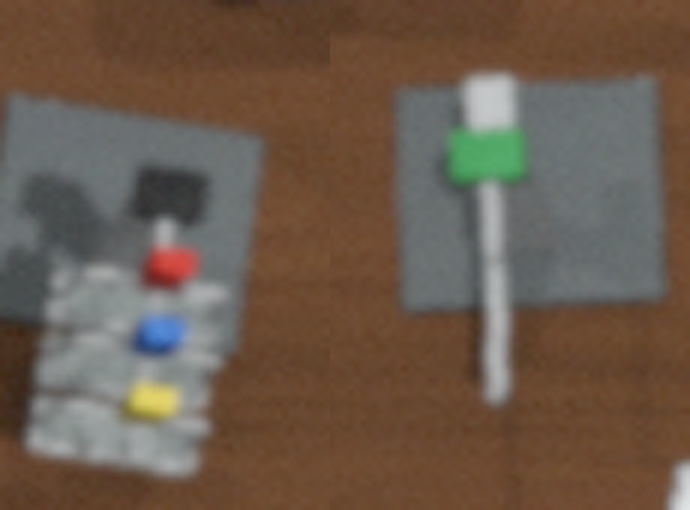

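The crop shows the grips at left (172,265), (160,333), (152,400), and at right the green cap (487,155) with the rod ending at (497,395).

```bash
python3 - <<'E'
from h import *
print("spare tip",onz("top",(212.8,186),.189).round(4))
print("bottle",onz("top",(278,132),.1).round(3),"oil",onz("top",(272,166),.06).round(3),"mug",onz("top",(408,198),.1).round(3))
for z in(.18,.2): print("black cap",onz("top",(348.5,157),z).round(4),"green",onz("top",(210.8,145.8),z).round(4))
# stand base plates, z ~ .01
print("plate crowd",[onz("top",q,.01)[:2].round(3).tolist() for q in((321.7,140.8),(363.7,147.8))])
print("plate spare",[onz("top",q,.01)[:2].round(3).tolist() for q in((196,134.5),(239.5,133),(197,171.5),(240.5,169.5))])
E
python3 -m inch '{"translation":[[0.1,0.1,0.2],[0.3,0.3,0.5],[0.6,0.6,0.8],[0.9,1,1],[1,1,1],[1,1,1]],"rot":[[0,0,-0.1],[0,0,-0.2],[0,0,-0.3],[0,0,-0.4],[0,0,-0.4],[0,0,-0.4]],"jaw":[87,87,87,87,87,87]}' 20
```

```text
spare tip [0.5469 0.1757 0.189 ]
bottle [ 0.745 -0.014  0.1  ] oil [0.641 0.003 0.06 ] mug [ 0.541 -0.433  0.1  ]
black cap [ 0.6484 -0.2271  0.18  ] green [0.6707 0.1884 0.18  ]
black cap [ 0.6433 -0.2233  0.2   ] green [0.6652 0.1852 0.2   ]
plate crowd [[0.746, -0.166], [0.726, -0.312]]
plate spare [[0.756, 0.268], [0.765, 0.118], [0.626, 0.258], [0.637, 0.11]]
time: 0.7
ee_pos: [0.2786, -0.498, 0.3333]
eef_rot: [0.998, -0.064, 0.001, -0.0]
ft_force: [0.3, 0.3, -0.0]
width: 0.0868
```

```bash
python3 -m inch '{"translation":[[0.3,0.3,0],[0.6,0.6,0],[0.9,0.9,0],[1,1,0],[1,1,0]],"rot":[[0,0,-0.01],[0,0,-0.01],[0,0,-0.01],[0,0,-0.01],[0,0,-0.01]],"jaw":[87,87,87,87,87]}'
python3 -m inch '{"translation":[[0.3,0.3,0],[0.6,0.6,0],[0.9,0.9,0],[1,1,0],[1,1,0]],"rot":[[0,0,0],[0,0,0],[0,0,0],[0,0,0],[0,0,0]],"jaw":[87,87,87,87,87]}'
python3 -m inch '{"translation":[[0.2,0.3,0],[0.4,0.6,0],[0.5,0.8,0],[0.57,0.88,0],[0.57,0.88,0],[0.57,0.88,0]],"rot":[[0,0,0],[0,0,0],[0,0,0],[0,0,0],[0,0,0],[0,0,0]],"jaw":[87,87,87,87,87,87]}'
cat >> h.py <<'E'
C=dict(red=((0,140,70),(8,255,255)),blue=((108,140,60),(125,255,255)),yellow=((22,140,90),(33,255,255)),green=((60,120,50),(80,255,255)))
def wray(uv,s):
    c=eyes.calibration("wrist");x,y=(uv[0]-c['cx'])/c['fx'],(uv[1]-c['cy'])/c['fy'];th=np.hypot(x,y)
    k=np.sin(th)/th if th>1e-9 else 1;d=np.array([x*k,y*k,np.cos(th)])
    H=np.array(c['hand_eye']);R=Ro.from_quat(s['eef_rot']).as_matrix()
    return s['ee_pos']+R@H[:3,3],R@H[:3,:3]@d
def wonz(uv,s,z):
    o,d=wray(uv,s);return o+d*(z-o[2])/d[2]
def look(name):
    s=r.read_state();im=eyes.camera("wrist");cv2.imwrite(f"pics/{name}.png",im)
    print("ee",s['ee_pos'].round(4),"rv",np.degrees(Ro.from_quat(s['eef_rot']).as_euler('xyz')).round(2),"t",s['time']);return s,im
E
python3 - <<'E'
from h import *
s,im=look("w1")
for k in("red","blue","yellow"):
    for b in blobs(im,*C[k],(0,0,560,420),60): print(k,b,wonz(b[1],s,.22).round(4))
E
```

```text
time: 1.2
ee_pos: [0.3792, -0.3973, 0.3323]
eef_rot: [0.998, -0.068, 0.0, -0.001]
ft_force: [-0.7, -0.7, -0.1]
width: 0.0871
time: 1.7
ee_pos: [0.4792, -0.2976, 0.3315]
eef_rot: [0.998, -0.067, -0.001, -0.001]
ft_force: [-0.8, 0.1, 0.2]
width: 0.0869
time: 2.3
ee_pos: [0.5352, -0.2124, 0.3312]
eef_rot: [0.998, -0.069, -0.001, -0.001]
ft_force: [-0.3, -0.4, -0.8]
width: 0.087
ee [ 0.5352 -0.2124  0.3312] rv [-1.7992e+02  1.1000e-01 -7.8800e+00] t 2.3
red (285, [277.7, 130.8], [265, 123, 25, 15]) [ 0.604  -0.2192  0.22  ]
red (314, [5.5, 244.1], [0, 223, 16, 39]) [0.5435 0.1083 0.22  ]
blue (274, [86.7, 38.9], [76, 26, 22, 24]) [ 0.7226 -0.0606  0.22  ]
blue (225, [281.2, 168.0], [266, 161, 24, 19]) [ 0.5737 -0.2179  0.22  ]
yellow (407, [278.3, 206.2], [266, 197, 24, 24]) [ 0.5425 -0.2111  0.22  ]
```

View pics/w1.png

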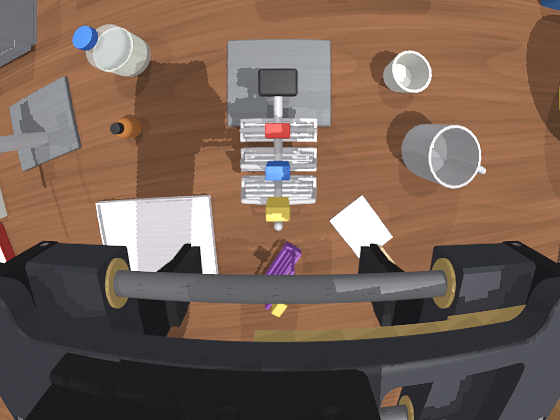

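The wrist view shows the three grips in line with the tool (u≈278), the tip at (278,227), and the post cap at (277,82). Combined with the other views, the yellow grip is at about (0.537,-0.210), so I descend and grip it.

```bash
python3 -m inch '{"translation":[[0.01,0.01,-0.3],[0.02,0.025,-0.6],[0.02,0.025,-0.9],[0.02,0.025,-1],[0.02,0.025,-1],[0.02,0.025,-1]],"rot":[[0,0,0],[0,0,0],[0,0,0],[0,0,0],[0,0,0],[0,0,0]],"jaw":[87,87,87,87,87,87]}'
python3 -m inch '{"translation":[[0,0,-0.15],[0,0,-0.3],[0,0,-0.32],[0,0,-0.32],[0,0,-0.32],[0,0,-0.32],[0,0,-0.32],[0,0,-0.32]],"rot":[[0,0,0],[0,0,0],[0,0,0],[0,0,0],[0,0,0],[0,0,0],[0,0,0],[0,0,0]],"jaw":[87,87,60,40,30,30,30,30]}'
python3 - <<'E'
from h import *
s,im=look("w2")
E
```

```text
time: 2.95
ee_pos: [0.5375, -0.2107, 0.2328]
eef_rot: [0.998, -0.069, -0.0, -0.0]
ft_force: [0.3, 0.1, 0.6]
width: 0.0876
time: 3.75
ee_pos: [0.5376, -0.2107, 0.2011]
eef_rot: [0.998, -0.069, 0.0, -0.0]
ft_force: [0.0, -0.7, -0.2]
width: 0.0471
ee [ 0.5376 -0.2107  0.2011] rv [-1.7995e+02 -1.0000e-02 -7.9500e+00] t 3.75
```

View pics/w2.png

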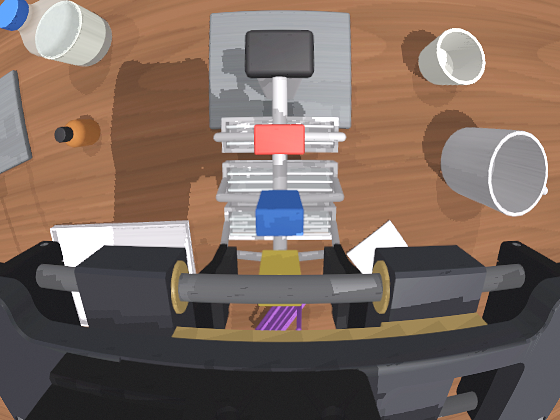

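The jaws straddle the yellow grip, centred at (280,262). Next I close them and lift.

```bash
python3 -m inch '{"translation":[[0,0,0],[0,0,0],[0,0,0],[0,0,0],[0,0,0],[0,0,0],[0,0,0]],"rot":[[0,0,0],[0,0,0],[0,0,0],[0,0,0],[0,0,0],[0,0,0],[0,0,0]],"jaw":[30,22,15,15,15,15,15]}' 25
python3 -m inch '{"translation":[[0,0,0.05],[0,0,0.1],[0,0,0.15],[0,0,0.2],[0,0,0.25],[0,0,0.25],[0,0,0.25]],"rot":[[0,0,0],[0,0,0],[0,0,0],[0,0,0],[0,0,0],[0,0,0],[0,0,0]],"jaw":[15,15,15,15,15,15,15]}'
```

```text
time: 4.5
ee_pos: [0.5376, -0.2106, 0.201]
eef_rot: [0.998, -0.069, 0.0, -0.0]
ft_force: [-0.2, 0.8, 0.0]
width: 0.0199
time: 5.2
ee_pos: [0.5376, -0.2107, 0.226]
eef_rot: [0.998, -0.069, 0.0, -0.0]
ft_force: [0.2, 0.9, -1.0]
width: 0.0197
```

```bash
python3 -m inch '{"translation":[[-0.07,0.01,0],[-0.15,0.02,0],[-0.24,0.033,0],[-0.34,0.047,0],[-0.42,0.058,0],[-0.46,0.063,0.05],[-0.46,0.06,0.25],[-0.5,0.1,0.5],[-0.5,0.3,0.6],[-0.5,0.6,0.6],[-0.5,0.9,0.6],[-0.5,1,0.6],[-0.5,1,0.6]],"rot":[[0,0,0],[0,0,0],[0,0,0],[0,0,0],[0,0,0],[0,0,0],[0,0,0],[0,0,0],[0,0,0],[0,0,0.05],[0,0,0.1],[0,0,0.1],[0,0,0.1]],"jaw":[15,15,15,15,15,15,15,15,15,15,15,15,15]}'
python3 -m inch '{"translation":[[0,0.3,0],[0,0.65,0],[0,1,0],[0,1,0]],"rot":[[0,0,0.05],[0,0,0.1],[0,0,0.1],[0,0,0.1]],"jaw":[15,15,15,15]}'
python3 -m inch '{"translation":[[0,0.4,0],[0,0.8,0],[0,1,0],[0,1,0]],"rot":[[0,0,0],[0,0,0],[0,0,0],[0,0,0]],"jaw":[15,15,15,15]}'
python3 - <<'E'
from h import *
s,im=look("w3")
E
```

```text
time: 6.5
ee_pos: [0.4875, -0.1074, 0.2855]
eef_rot: [1.0, -0.014, -0.0, -0.001]
ft_force: [-0.3, -0.5, -0.9]
width: 0.0195
time: 6.9
ee_pos: [0.4872, -0.0026, 0.2853]
eef_rot: [0.999, 0.042, -0.0, -0.001]
ft_force: [-0.3, 0.3, -2.6]
width: 0.0195
time: 7.3
ee_pos: [0.4867, 0.1001, 0.2849]
eef_rot: [0.999, 0.044, -0.001, -0.002]
ft_force: [-0.1, 0.4, -2.4]
width: 0.0196
ee [0.4867 0.1001 0.2849] rv [-1.7982e+02  7.0000e-02  5.0800e+00] t 7.3
```

View pics/w3.png

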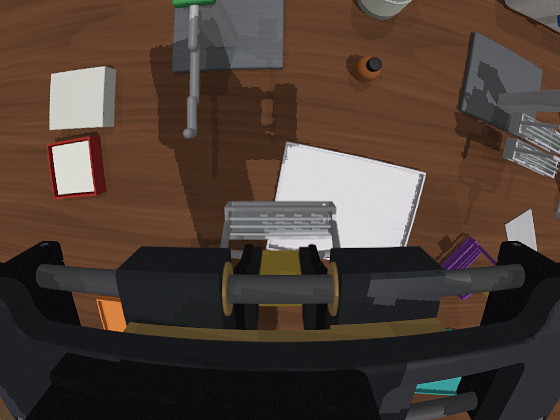

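The wrist view shows the spare hook's tip ball at (190,133), its rod running up to the green cap at (194,2), the yellow rack square in the grip, and the tray to the right.

Run:
```python
from h import *
s=r.read_state()
t=wonz((190,132),s,.189);a=wonz((194,25),s,.177);b=wonz((193.5,70),s,.172)
print(t.round(4),a.round(4),b.round(4),[np.degrees(np.arctan2(*(p-t)[[1,0]])).round(2) for p in(a,b)])
e=[wonz(q,s,.01) for q in((174,71),(283,66))];d=e[0]-e[1];print("plate yaw",np.degrees(np.arctan2(-d[0],d[1])).round(2))
for z in (.19,.2,.21): print("cap front",wonz((194,5),s,z).round(4))
print("tray",[wonz(q,s,.014).round(3).tolist() for q in((286,143),(425,172))])
```

```text
[0.5509 0.1738 0.189 ] [0.6405 0.1819 0.177 ] [0.6024 0.1796 0.172 ] [np.float64(5.15), np.float64(6.4)]
plate yaw 4.85
cap front [0.6539 0.1802 0.19  ]
cap front [0.65   0.1771 0.2   ]
cap front [0.6461 0.174  0.21  ]
tray [[0.539, 0.096, 0.014], [0.522, -0.101, 0.014]]
```

```bash
python3 -m inch '{"translation":[[0.1,0.3,0],[0.15,0.6,0],[0.17,0.7,-0.15],[0.17,0.7,-0.35],[0.17,0.7,-0.52],[0.17,0.7,-0.52],[0.17,0.7,-0.52]],"rot":[[0,0,0],[0,0,0],[0,0,0],[0,0,0],[0,0,0],[0,0,0],[0,0,0]],"jaw":[15,15,15,15,15,15,15]}'
python3 - <<'E'
from h import *
s,im=look("w4")
E
```

```text
time: 8.05
ee_pos: [0.5042, 0.1664, 0.2326]
eef_rot: [0.999, 0.042, -0.001, -0.001]
ft_force: [0.1, -0.7, -1.6]
width: 0.0204
ee [0.5042 0.1664 0.2326] rv [-1.799e+02  1.300e-01  4.840e+00] t 8.05
```

View pics/w4.png

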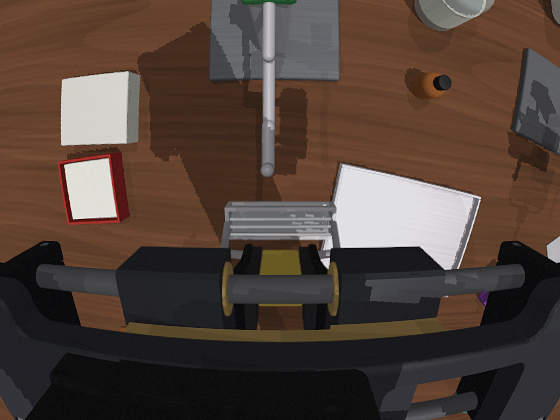

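The rod runs straight up the image at u≈268. Tip (267,170), outer step ≈(268,125), inner step ≈(268,58), green cap (269,2).

Run:
```python
from h import *
s=r.read_state();R=Ro.from_quat(s['eef_rot']).as_matrix()
for q,z in(((267,168),.190),((268,58),.179),((268,120),.171),((268,30),.179)):
    p=wonz(q,s,z);print(p.round(4),"tool",((p-s['ee_pos'])@R).round(4))
```

```text
[0.5512 0.1795 0.19  ] tool [ 0.0477 -0.0085  0.0433]
[0.6199 0.185  0.179 ] tool [ 0.1166 -0.0081  0.0542]
[0.5804 0.1819 0.171 ] tool [ 0.077  -0.0084  0.0622]
[0.6388 0.1866 0.179 ] tool [ 0.1356 -0.0082  0.0542]
```

```bash
python3 -m inch '{"translation":[[0,0.08,0],[0.15,0.095,0],[0.35,0.11,0],[0.6,0.13,0],[0.8,0.15,0],[0.93,0.16,0],[0.97,0.163,0],[0.97,0.163,-0.05],[0.97,0.163,-0.12],[0.97,0.163,-0.2],[0.97,0.163,-0.27],[0.97,0.163,-0.27],[0.97,0.163,-0.27]],"rot":[[0,0,0],[0,0,0],[0,0,0],[0,0,0],[0,0,0],[0,0,0],[0,0,0],[0,0,0],[0,0,0],[0,0,0],[0,0,0],[0,0,0],[0,0,0]],"jaw":[15,15,15,15,15,15,15,15,15,15,15,15,15]}'
```

```text
time: 9.4
ee_pos: [0.6013, 0.1831, 0.2062]
eef_rot: [0.999, 0.042, -0.001, -0.001]
ft_force: [-0.0, -0.4, -0.3]
width: 0.0196
```

```bash
python3 -m inch '{"translation":[[0,0,-0.02],[0,0,-0.04],[0,0,-0.06],[0,0,-0.06],[0,0,-0.06]],"rot":[[0,0,0],[0,0,0],[0,0,0],[0,0,0],[0,0,0]],"jaw":[15,15,15,15,15]}'
python3 -m inch '{"translation":[[0,0,-0.02],[0,0,-0.03],[0,0,-0.04],[0,0,-0.04],[0,0,-0.04]],"rot":[[0,0,0],[0,0,0],[0,0,0],[0,0,0],[0,0,0]],"jaw":[15,15,15,15,15]}'
```

```text
time: 9.9
ee_pos: [0.6013, 0.1831, 0.2002]
eef_rot: [0.999, 0.042, -0.001, -0.001]
ft_force: [0.1, -0.1, -1.2]
width: 0.0197
time: 10.4
ee_pos: [0.6013, 0.1831, 0.1962]
eef_rot: [0.999, 0.042, -0.001, -0.001]
ft_force: [0.0, -0.0, -1.6]
width: 0.0199
```

```bash
python3 -m inch '{"translation":[[0,0,-0.01],[0,0,-0.02],[0,0,-0.03],[0,0,-0.03]],"rot":[[0,0,0],[0,0,0],[0,0,0],[0,0,0]],"jaw":[15,15,15,15]}'
python3 -m inch '{"translation":[[0,0,-0.01],[0,0,-0.01],[0,0,-0.01]],"rot":[[0,0,0],[0,0,0],[0,0,0]],"jaw":[15,15,15]}'
```

```text
time: 10.8
ee_pos: [0.6014, 0.1831, 0.1933]
eef_rot: [0.999, 0.042, -0.001, -0.001]
ft_force: [-0.0, 0.3, 0.0]
width: 0.0199
time: 11.1
ee_pos: [0.6014, 0.1832, 0.1928]
eef_rot: [0.999, 0.042, -0.0, -0.001]
ft_force: [-2.3, -1.2, 5.6]
width: 0.0198
```

```bash
python3 -m inch '{"translation":[[0.03,0.003,0.005],[0.06,0.005,0.005],[0.08,0.007,0.005],[0.1,0.009,0.005],[0.1,0.009,0.005]],"rot":[[0,0,0],[0,0,0],[0,0,0],[0,0,0],[0,0,0]],"jaw":[15,15,15,15,15]}'
python3 -m inch '{"translation":[[0.01,0.001,0],[0.02,0.002,0],[0.03,0.003,0],[0.03,0.003,0]],"rot":[[0,0,0],[0,0,0],[0,0,0],[0,0,0]],"jaw":[15,15,15,15]}'
```

```text
time: 11.6
ee_pos: [0.6119, 0.1841, 0.1932]
eef_rot: [0.999, 0.042, -0.0, -0.001]
ft_force: [1.2, -1.4, 0.3]
width: 0.02
time: 12.0
ee_pos: [0.6136, 0.1844, 0.193]
eef_rot: [0.999, 0.043, -0.002, -0.001]
ft_force: [-8.1, -1.7, 5.6]
width: 0.0197
```

```bash
python3 -m inch '{"translation":[[-0.01,-0.001,0],[-0.01,-0.001,-0.005],[-0.01,-0.001,-0.005],[-0.01,-0.001,-0.005],[-0.01,-0.001,-0.005],[-0.01,-0.001,-0.005],[-0.01,-0.001,-0.005]],"rot":[[0,0,0],[0,0,0],[0,0,0],[0,0,0],[0,0,0],[0,0,0],[0,0,0]],"jaw":[15,15,22,30,38,46,50]}'
python3 -m inch '{"translation":[[0,0,0.1],[0,0,0.3],[0,0,0.7],[0,0,1],[0,0,1]],"rot":[[0,0,0],[0,0,0],[0,0,0],[0,0,0],[0,0,0]],"jaw":[55,60,70,87,87]}'
python3 - <<'E'
from h import *
s,im=look("w5")
for b in blobs(im,*C["yellow"],(100,0,400,300),60): print(b,wonz(b[1],s,.21).round(4))
E
```

```text
time: 12.7
ee_pos: [0.6127, 0.1843, 0.1925]
eef_rot: [0.999, 0.043, -0.002, -0.001]
ft_force: [-1.6, 1.4, -0.5]
width: 0.0454
time: 13.2
ee_pos: [0.614, 0.1854, 0.2982]
eef_rot: [0.999, 0.043, 0.002, -0.002]
ft_force: [0.1, 0.1, -0.3]
width: 0.076
ee [0.614  0.1854 0.2982] rv [-179.8    -0.24    4.88] t 13.2
(676, [280.5, 222.2], [267, 209, 27, 27]) [0.6147 0.186  0.21  ]
```

View pics/w5.png

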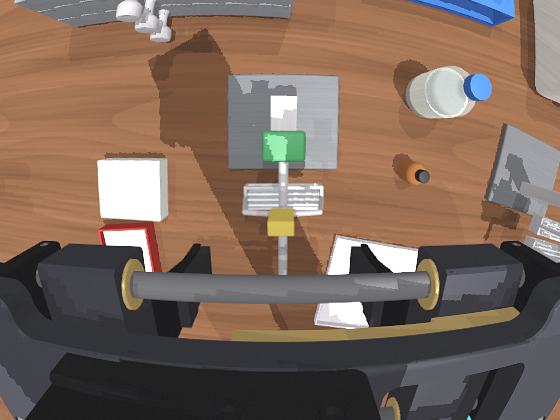

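Yellow grip at (280,222) hangs on the rod just ahead of the post, square to it. Next is blue.

```bash
python3 -m inch '{"translation":[[-0.03,-0.3,0],[-0.06,-0.65,0],[-0.1,-1,0]],"rot":[[0,0,-0.03],[0,0,-0.06],[0,0,-0.1]],"jaw":[87,87,87]}'
python3 -m inch '{"translation":[[-0.04,-0.4,0],[-0.08,-0.8,0],[-0.1,-1,0]],"rot":[[0,0,-0.03],[0,0,-0.06],[0,0,-0.1]],"jaw":[87,87,87]}'
python3 -m inch '{"translation":[[-0.04,-0.4,0],[-0.08,-0.8,0],[-0.1,-1,0]],"rot":[[0,0,0],[0,0,0],[0,0,0]],"jaw":[87,87,87]}'
python3 -m inch '{"translation":[[-0.04,-0.4,0],[-0.08,-0.8,0],[-0.12,-1,0],[-0.12,-1,0],[-0.12,-1,0]],"rot":[[0,0,0],[0,0,0],[0,0,0],[0,0,0],[0,0,0]],"jaw":[87,87,87,87,87]}'
```

```text
time: 13.55
ee_pos: [0.6028, 0.0838, 0.2945]
eef_rot: [1.0, -0.01, -0.0, -0.001]
ft_force: [0.4, -0.4, -1.0]
width: 0.0865
time: 13.85
ee_pos: [0.5921, -0.0207, 0.2936]
eef_rot: [0.998, -0.066, -0.001, -0.0]
ft_force: [-0.4, 0.5, 0.5]
width: 0.0871
time: 14.15
ee_pos: [0.5813, -0.1244, 0.2928]
eef_rot: [0.998, -0.068, -0.001, 0.0]
ft_force: [-0.5, 0.6, 0.4]
width: 0.0872
time: 14.65
ee_pos: [0.5694, -0.2235, 0.2923]
eef_rot: [0.998, -0.068, -0.002, -0.0]
ft_force: [-0.3, 0.5, 0.4]
width: 0.087
```

```bash
python3 -m inch '{"translation":[[0.02,0.08,-0.2],[0.02,0.08,-0.4],[0.02,0.08,-0.5],[0.02,0.08,-0.5],[0.02,0.08,-0.5]],"rot":[[0,0,0],[0,0,0],[0,0,0],[0,0,0],[0,0,0]],"jaw":[87,87,87,87,87]}'
python3 - <<'E'
from h import *
s,im=look("w6");R=Ro.from_quat(s['eef_rot']).as_matrix()
for k in("red","blue"):
    for b in blobs(im,*C[k],(200,0,360,300),60): p=wonz(b[1],s,.22);print(k,b,p.round(4),((p-s['ee_pos'])@R).round(4))
E
```

```text
time: 15.15
ee_pos: [0.5718, -0.215, 0.243]
eef_rot: [0.998, -0.067, -0.001, -0.0]
ft_force: [-0.1, 0.1, 0.6]
width: 0.0871
ee [ 0.5718 -0.215   0.243 ] rv [-1.7996e+02  1.7000e-01 -7.7300e+00] t 15.15
red (633, [276.7, 190.6], [262, 179, 37, 32]) [ 0.6093 -0.2175  0.22  ] [ 0.0376 -0.0025  0.0229]
blue (1137, [280.3, 246.8], [264, 229, 34, 37]) [ 0.5767 -0.2151  0.22  ] [ 0.0049 -0.0006  0.023 ]
```

```bash
python3 -m inch '{"translation":[[0,0,-0.15],[0,0,-0.3],[0,0,-0.4],[0,0,-0.42],[0,0,-0.42],[0,0,-0.42],[0,0,-0.42],[0,0,-0.42],[0,0,-0.42],[0,0,-0.42],[0,0,-0.42]],"rot":[[0,0,0],[0,0,0],[0,0,0],[0,0,0],[0,0,0],[0,0,0],[0,0,0],[0,0,0],[0,0,0],[0,0,0],[0,0,0]],"jaw":[80,70,60,50,40,30,22,15,15,15,15]}' 25
python3 -m inch '{"translation":[[0,0,0],[0,0,0.03],[0,0,0.08],[0,0,0.15],[0,0,0.2],[0,0,0.25],[0,0,0.25],[0,0,0.25]],"rot":[[0,0,0],[0,0,0],[0,0,0],[0,0,0],[0,0,0],[0,0,0],[0,0,0],[0,0,0]],"jaw":[15,15,15,15,15,15,15,15]}'
```

```text
time: 16.3
ee_pos: [0.572, -0.2153, 0.2015]
eef_rot: [0.998, -0.068, -0.001, -0.0]
ft_force: [-0.1, 0.1, 0.5]
width: 0.0192
time: 17.1
ee_pos: [0.572, -0.2153, 0.2266]
eef_rot: [0.998, -0.068, -0.001, -0.0]
ft_force: [0.4, -0.1, -2.0]
width: 0.0199
```

```bash
python3 -m inch '{"translation":[[-0.05,0.007,0],[-0.12,0.016,0],[-0.22,0.03,0],[-0.34,0.047,0],[-0.46,0.063,0],[-0.58,0.08,0],[-0.68,0.093,0],[-0.76,0.105,0],[-0.79,0.11,0.05],[-0.8,0.11,0.25],[-0.8,0.2,0.45],[-0.8,0.4,0.6],[-0.8,0.7,0.6],[-0.8,1,0.6],[-0.8,1,0.6]],"rot":[[0,0,0],[0,0,0],[0,0,0],[0,0,0],[0,0,0],[0,0,0],[0,0,0],[0,0,0],[0,0,0],[0,0,0],[0,0,0],[0,0,0],[0,0,0.05],[0,0,0.1],[0,0,0.1]],"jaw":[15,15,15,15,15,15,15,15,15,15,15,15,15,15,15]}'
python3 -m inch '{"translation":[[0,0.3,0],[0,0.65,0],[0,1,0],[0,1,0]],"rot":[[0,0,0.05],[0,0,0.11],[0,0,0.11],[0,0,0.11]],"jaw":[15,15,15,15]}'
python3 -m inch '{"translation":[[0,0.4,0],[0,0.8,0],[0,1,0],[0,1,0]],"rot":[[0,0,0],[0,0,0],[0,0,0],[0,0,0]],"jaw":[15,15,15,15]}'
```

```text
time: 18.6
ee_pos: [0.4921, -0.1079, 0.286]
eef_rot: [1.0, -0.009, -0.001, -0.001]
ft_force: [0.1, 0.3, -1.6]
width: 0.0196
time: 19.0
ee_pos: [0.4911, -0.0006, 0.2854]
eef_rot: [0.999, 0.054, -0.002, -0.002]
ft_force: [0.5, -0.1, -0.5]
width: 0.0199
time: 19.4
ee_pos: [0.4896, 0.104, 0.2848]
eef_rot: [0.998, 0.059, -0.002, -0.002]
ft_force: [0.1, -0.4, -1.5]
width: 0.0197
```

```bash
python3 -m inch '{"translation":[[0.1,0.3,0],[0.154,0.6,0],[0.154,0.71,-0.15],[0.154,0.71,-0.35],[0.154,0.71,-0.52],[0.154,0.71,-0.52],[0.154,0.71,-0.52]],"rot":[[0,0,-0.03],[0,0,-0.03],[0,0,-0.03],[0,0,-0.03],[0,0,-0.03],[0,0,-0.03],[0,0,-0.03]],"jaw":[15,15,15,15,15,15,15]}'
python3 - <<'E'
from h import *
s,im=look("w7");R=Ro.from_quat(s['eef_rot']).as_matrix()
for k in("yellow","blue","green"):
    for b in blobs(im,*C[k],(200,0,360,290),60): p=wonz(b[1],s,.21);print(k,b,((p-s['ee_pos'])@R).round(4))
E
```

```text
time: 20.1
ee_pos: [0.5047, 0.1743, 0.2323]
eef_rot: [0.999, 0.043, -0.003, -0.002]
ft_force: [-0.5, -0.1, -1.2]
width: 0.0198
ee [0.5047 0.1743 0.2323] rv [-179.79    0.29    4.91] t 20.1
yellow (541, [277.5, 69.6], [258, 49, 39, 32]) [ 0.103  -0.002   0.0218]
blue (913, [279.9, 262.9], [260, 251, 41, 24]) [-0.0047 -0.0008  0.0224]
green (239, [281.3, 1.8], [254, 0, 56, 5]) [0.1423 0.     0.0216]
```

View pics/w7.png

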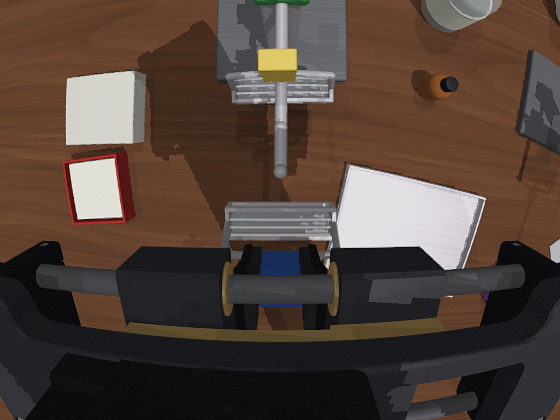

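Blue rack is centred on the rod (rod at u≈280, tip (280,172)); yellow grip (277,60) hangs in the seat, and the outer rod is free.

```bash
python3 -m inch '{"translation":[[0.1,0.01,0],[0.25,0.02,0],[0.45,0.04,0],[0.62,0.055,0],[0.73,0.065,0],[0.77,0.07,0],[0.77,0.07,-0.05],[0.77,0.07,-0.12],[0.77,0.07,-0.2],[0.77,0.07,-0.26],[0.77,0.07,-0.26]],"rot":[[0,0,0],[0,0,0],[0,0,0],[0,0,0],[0,0,0],[0,0,0],[0,0,0],[0,0,0],[0,0,0],[0,0,0],[0,0,0]],"jaw":[15,15,15,15,15,15,15,15,15,15,15]}'
python3 -m inch '{"translation":[[0,0,-0.02],[0,0,-0.04],[0,0,-0.05],[0,0,-0.05]],"rot":[[0,0,0],[0,0,0],[0,0,0],[0,0,0]],"jaw":[15,15,15,15]}'
```

```text
time: 21.25
ee_pos: [0.5814, 0.1812, 0.2059]
eef_rot: [0.999, 0.043, -0.003, -0.002]
ft_force: [-0.2, -0.1, -0.1]
width: 0.0196
time: 21.65
ee_pos: [0.5814, 0.1812, 0.2009]
eef_rot: [0.999, 0.043, -0.003, -0.002]
ft_force: [0.3, -0.4, -1.2]
width: 0.0195
```

```bash
python3 -m inch '{"translation":[[0,0,-0.01],[0,0,-0.02],[0,0,-0.02],[0,0,-0.02]],"rot":[[0,0,0],[0,0,0],[0,0,0],[0,0,0]],"jaw":[15,15,15,15]}'
python3 -m inch '{"translation":[[0,0,-0.01],[0,0,-0.02],[0,0,-0.02]],"rot":[[0,0,0],[0,0,0],[0,0,0]],"jaw":[15,15,15]}'
```

```text
time: 22.05
ee_pos: [0.5823, 0.1811, 0.1993]
eef_rot: [0.999, 0.043, -0.002, -0.002]
ft_force: [5.5, 0.8, 0.2]
width: 0.0198
time: 22.35
ee_pos: [0.583, 0.1813, 0.1978]
eef_rot: [0.999, 0.043, -0.001, -0.002]
ft_force: [5.4, 0.5, 2.9]
width: 0.0198
```

The rack is brushing the seat's outer edge and being nudged inward, so I shift it 2 mm inward.

```bash
python3 -m inch '{"translation":[[0.01,0.001,0.01],[0.02,0.002,0.01],[0.02,0.002,0],[0.02,0.002,-0.01]],"rot":[[0,0,0],[0,0,0],[0,0,0],[0,0,0]],"jaw":[15,15,15,15]}'
python3 -m inch '{"translation":[[0,0,-0.01],[0,0,-0.02],[0,0,-0.02]],"rot":[[0,0,0],[0,0,0],[0,0,0]],"jaw":[15,15,15]}'
```

```text
time: 22.75
ee_pos: [0.5849, 0.1816, 0.197]
eef_rot: [0.999, 0.043, -0.001, -0.002]
ft_force: [-0.6, -1.2, 6.8]
width: 0.0198
time: 23.05
ee_pos: [0.5861, 0.1819, 0.1956]
eef_rot: [0.999, 0.043, 0.001, -0.002]
ft_force: [6.0, 0.7, 1.8]
width: 0.02
```

```bash
python3 -m inch '{"translation":[[0.005,0,0],[0.01,0.001,-0.005],[0.01,0.001,-0.01],[0.01,0.001,-0.01]],"rot":[[0,0,0],[0,0,0],[0,0,0],[0,0,0]],"jaw":[15,15,15,15]}'
python3 - <<'E'
from h import *
s,im=look("w8");R=Ro.from_quat(s['eef_rot']).as_matrix()
cv2.imwrite("pics/w8c.png",cv2.resize(im[60:300,180:380],(700,840*700//700))[:600] if 0 else cv2.resize(im[40:300,170:390],None,fx=2.3,fy=2.3,interpolation=2))
for n in("w8","w2","w4"):
    im=cv2.imread(f"pics/{n}.png")
    for k in("yellow","blue"):
        for b in blobs(im,*C[k],(200,0,360,300),60): p=wonz(b[1],s,.21);print(n,k,b[1:],((p-s['ee_pos'])@R).round(4))
E
```

```text
time: 23.45
ee_pos: [0.5871, 0.182, 0.1944]
eef_rot: [0.999, 0.042, 0.001, -0.002]
ft_force: [3.4, 0.3, -1.3]
width: 0.0198
ee [0.5871 0.182  0.1944] rv [-1.7973e+02 -1.0000e-01  4.8700e+00] t 23.45
w8 yellow ([277.7, 230.9], [254, 206, 47, 49]) [ 0.0272 -0.0018 -0.0156]
w8 blue ([279.9, 265.2], [260, 255, 41, 20]) [ 0.0108 -0.0008 -0.0156]
w2 yellow ([279.6, 262.6], [259, 250, 42, 25]) [ 0.0121 -0.0009 -0.0156]
w2 blue ([279.0, 213.3], [256, 190, 47, 46]) [ 0.0352 -0.0012 -0.0156]
w4 yellow ([279.9, 262.4], [260, 250, 41, 25]) [ 0.0122 -0.0008 -0.0156]
```

View pics/w8c.png

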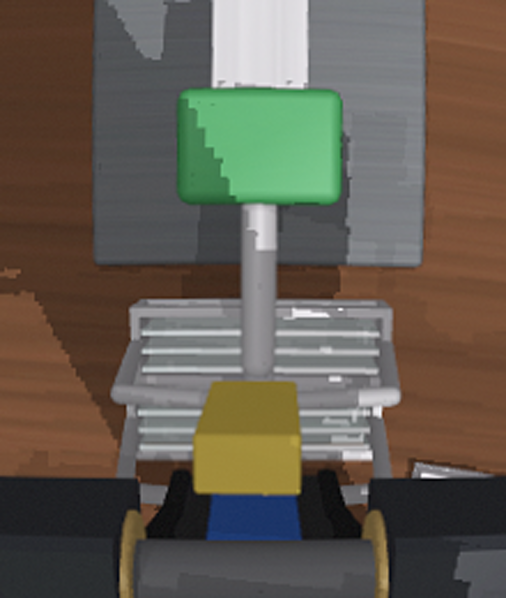

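```bash
python3 -m inch '{"translation":[[0.005,0,-0.005],[0.005,0,-0.01],[0.005,0,-0.01]],"rot":[[0,0,0],[0,0,0],[0,0,0]],"jaw":[15,15,15]}'
python3 -m inch '{"translation":[[0.01,0.001,0],[0.02,0.002,0],[0.02,0.002,0]],"rot":[[0,0,0],[0,0,0],[0,0,0]],"jaw":[15,15,15]}'
```

```text
time: 23.8
ee_pos: [0.5875, 0.182, 0.1935]
eef_rot: [0.999, 0.042, 0.001, -0.002]
ft_force: [0.6, -0.0, 1.7]
width: 0.0198
time: 24.1
ee_pos: [0.5895, 0.1822, 0.1934]
eef_rot: [0.999, 0.043, 0.0, -0.002]
ft_force: [-1.2, -1.2, 2.8]
width: 0.0197
```

```bash
python3 -m inch '{"translation":[[-0.01,-0.001,0],[-0.01,-0.001,0],[-0.01,-0.001,0],[-0.01,-0.001,0],[-0.01,-0.001,0],[-0.01,-0.001,0],[-0.01,-0.001,0]],"rot":[[0,0,0],[0,0,0],[0,0,0],[0,0,0],[0,0,0],[0,0,0],[0,0,0]],"jaw":[15,17,22,30,38,46,50]}'
python3 -m inch '{"translation":[[0,0,0.1],[0,0,0.3],[-0.15,0,0.7],[-0.4,0,1],[-0.6,0,1],[-0.6,0,1]],"rot":[[0,0,0],[0,0,0],[0,0,0],[0,0,0],[0,0,0],[0,0,0]],"jaw":[55,60,70,87,87,87]}'
python3 - <<'E'
from h import *
s,im=look("w9")
cv2.imwrite("pics/w9c.png",cv2.resize(im[20:270,170:400],None,fx=2.4,fy=2.4,interpolation=2))
S=eyes.camera("scene");cv2.imwrite("pics/s9.png",S)
T=eyes.camera("top")
for k in("yellow","blue"):
    a=blobs(T,*C[k],(195,130,240,200));b=blobs(S,*C[k],(290,220,350,300));print(k,a,b)
    if a and b:print(tri(max(a)[1],max(b)[1]))
E
```

```text
time: 24.8
ee_pos: [0.5884, 0.1821, 0.1934]
eef_rot: [0.999, 0.043, 0.0, -0.002]
ft_force: [0.5, -0.1, 0.4]
width: 0.0456
time: 25.4
ee_pos: [0.527, 0.1832, 0.2957]
eef_rot: [0.999, 0.043, 0.002, -0.002]
ft_force: [1.0, -0.2, 0.4]
width: 0.083
ee [0.527  0.1832 0.2957] rv [-179.77   -0.23    4.99] t 25.4
yellow [(4, [212.5, 163.0], [212, 162, 2, 3])] [(119, [330.2, 258.7], [326, 251, 10, 16])]
(array([0.61295238, 0.18191228, 0.19740218]), np.float64(0.007518510528486013))
blue [] [(60, [333.4, 247.7], [329, 244, 10, 9])]
```

View pics/w9c.png

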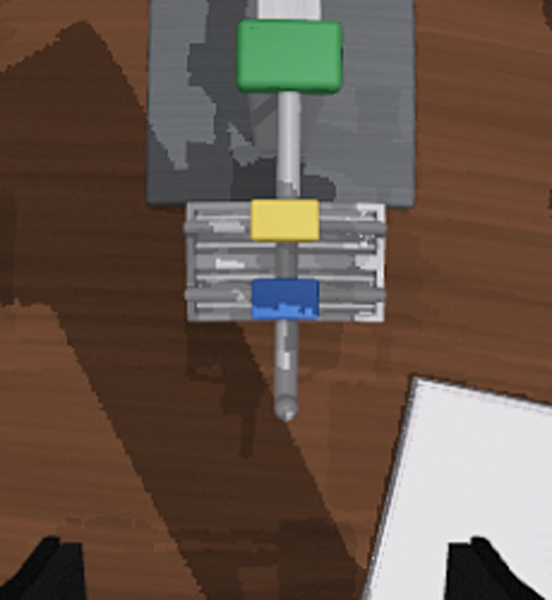

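Yellow (285,220) and blue (285,298) hang side by side in the seat, level and parallel, baskets flush, and the outer rod and tip are free. Next is red.

```bash
python3 -m inch '{"translation":[[0.05,-0.3,0],[0.1,-0.65,0],[0.2,-1,0]],"rot":[[0,0,-0.03],[0,0,-0.06],[0,0,-0.1]],"jaw":[87,87,87]}'
python3 -m inch '{"translation":[[0.08,-0.4,0],[0.16,-0.8,0],[0.2,-1,0]],"rot":[[0,0,-0.03],[0,0,-0.06],[0,0,-0.1]],"jaw":[87,87,87]}'
python3 -m inch '{"translation":[[0.08,-0.4,0],[0.16,-0.8,0],[0.2,-1,0]],"rot":[[0,0,0],[0,0,0],[0,0,0]],"jaw":[87,87,87]}'
python3 -m inch '{"translation":[[0.08,-0.4,0],[0.16,-0.8,0],[0.18,-0.96,-0.1],[0.18,-0.96,-0.3],[0.18,-0.96,-0.48],[0.18,-0.96,-0.48],[0.18,-0.96,-0.48]],"rot":[[0,0,0],[0,0,0],[0,0,0],[0,0,0],[0,0,0],[0,0,0],[0,0,0]],"jaw":[87,87,87,87,87,87,87]}'
python3 - <<'E'
from h import *
s,im=look("w10");R=Ro.from_quat(s['eef_rot']).as_matrix()
for k in("red",):
    for b in blobs(im,*C[k],(200,0,360,300),60): p=wonz(b[1],s,.22);print(k,b,p.round(4),((p-s['ee_pos'])@R).round(4))
E
```

```text
time: 25.85
ee_pos: [0.5492, 0.0803, 0.2929]
eef_rot: [1.0, -0.01, 0.0, -0.002]
ft_force: [0.8, -0.6, 0.9]
width: 0.087
time: 26.15
ee_pos: [0.5699, -0.0246, 0.2919]
eef_rot: [0.998, -0.066, -0.001, -0.002]
ft_force: [0.5, 0.2, 0.3]
width: 0.0871
time: 26.45
ee_pos: [0.5902, -0.1288, 0.2907]
eef_rot: [0.998, -0.069, -0.001, -0.002]
ft_force: [-0.2, 0.3, 0.1]
width: 0.0871
time: 27.15
ee_pos: [0.6085, -0.2239, 0.2427]
eef_rot: [0.998, -0.068, -0.002, -0.002]
ft_force: [-0.4, 0.0, 1.8]
width: 0.0868
ee [ 0.6085 -0.2239  0.2427] rv [-179.79    0.21   -7.81] t 27.15
red (1251, [273.6, 253.1], [256, 233, 36, 42]) [ 0.6101 -0.2195  0.22  ] [ 0.0011 -0.0044  0.0227]
```

```bash
python3 -m inch '{"translation":[[-0.03,0.04,0],[-0.03,0.04,-0.15],[-0.03,0.04,-0.3],[-0.03,0.04,-0.4],[-0.03,0.04,-0.41],[-0.03,0.04,-0.41],[-0.03,0.04,-0.41],[-0.03,0.04,-0.41],[-0.03,0.04,-0.41],[-0.03,0.04,-0.41],[-0.03,0.04,-0.41],[-0.03,0.04,-0.41]],"rot":[[0,0,0],[0,0,0],[0,0,0],[0,0,0],[0,0,0],[0,0,0],[0,0,0],[0,0,0],[0,0,0],[0,0,0],[0,0,0],[0,0,0]],"jaw":[87,80,70,60,50,40,30,22,15,15,15,15]}' 25
python3 -m inch '{"translation":[[0,0,0],[0,0,0.03],[0,0,0.08],[0,0,0.15],[0,0,0.2],[0,0,0.25],[0,0,0.25],[0,0,0.25]],"rot":[[0,0,0],[0,0,0],[0,0,0],[0,0,0],[0,0,0],[0,0,0],[0,0,0],[0,0,0]],"jaw":[15,15,15,15,15,15,15,15]}'
```

```text
time: 28.4
ee_pos: [0.6058, -0.22, 0.2027]
eef_rot: [0.998, -0.068, -0.001, -0.002]
ft_force: [0.2, -0.5, 1.4]
width: 0.0198
time: 29.2
ee_pos: [0.6058, -0.22, 0.2277]
eef_rot: [0.998, -0.068, -0.001, -0.002]
ft_force: [-0.1, 0.3, -1.5]
width: 0.0197
```

```bash
python3 -m inch '{"translation":[[-0.05,0.007,0],[-0.12,0.016,0],[-0.22,0.03,0],[-0.34,0.047,0],[-0.46,0.063,0],[-0.58,0.08,0],[-0.7,0.097,0],[-0.82,0.113,0],[-0.92,0.127,0],[-0.98,0.135,0],[-0.98,0.135,0]],"rot":[[0,0,0],[0,0,0],[0,0,0],[0,0,0],[0,0,0],[0,0,0],[0,0,0],[0,0,0],[0,0,0],[0,0,0],[0,0,0]],"jaw":[15,15,15,15,15,15,15,15,15,15,15]}'
python3 -m inch '{"translation":[[-0.08,0.01,0],[-0.15,0.02,0.05],[-0.16,0.03,0.25],[-0.16,0.1,0.45],[-0.2,0.3,0.6],[-0.25,0.6,0.6],[-0.35,0.9,0.6],[-0.45,1,0.6],[-0.5,1,0.6],[-0.5,1,0.6]],"rot":[[0,0,0],[0,0,0],[0,0,0],[0,0,0],[0,0,0],[0,0,0.02],[0,0,0.05],[0,0,0.05],[0,0,0.05],[0,0,0.05]],"jaw":[15,15,15,15,15,15,15,15,15,15]}'
python3 -m inch '{"translation":[[0,0.4,0],[0,0.8,0],[0,1,0],[0,1,0],[0,1,0]],"rot":[[0,0,0],[0,0,0],[0,0,0],[0,0,0],[0,0,0]],"jaw":[15,15,15,15,15]}'
python3 - <<'E'
from h import *
s,im=look("w11")
h=cv2.cvtColor(im,cv2.COLOR_BGR2HSV)
cv2.imwrite("pics/w11c.png",im)
E
```

```text
time: 30.3
ee_pos: [0.5072, -0.2067, 0.228]
eef_rot: [0.998, -0.068, -0.001, -0.001]
ft_force: [1.0, 0.0, -1.1]
width: 0.0193
time: 31.3
ee_pos: [0.4567, -0.1075, 0.2883]
eef_rot: [0.999, -0.043, -0.001, -0.001]
ft_force: [0.2, -1.4, -1.5]
width: 0.0196
time: 31.8
ee_pos: [0.457, -0.0086, 0.2883]
eef_rot: [0.999, -0.043, -0.001, -0.001]
ft_force: [-0.1, -0.9, -1.4]
width: 0.0195
ee [ 0.457  -0.0086  0.2883] rv [-1.7992e+02  8.0000e-02 -4.9500e+00] t 31.8
```

View pics/w11.png

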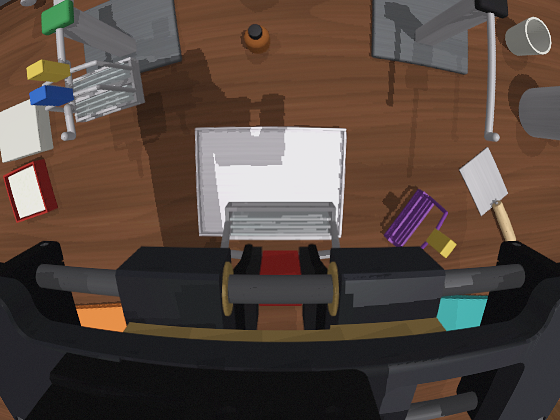

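The tray spans u 197–346 with its far edge at row 128, the red rack is above it, and both racks are on the spare hook at left. I shift 13 mm to +y and lower.

```bash
python3 -m inch '{"translation":[[0,0.13,-0.2],[0,0.13,-0.5],[0,0.13,-0.8],[0,0.13,-1],[0,0.13,-1]],"rot":[[0,0,0],[0,0,0],[0,0,0],[0,0,0],[0,0,0]],"jaw":[15,15,15,15,15]}'
python3 -m inch '{"translation":[[0,0,-0.2],[0,0,-0.4],[0,0,-0.55],[0,0,-0.65],[0,0,-0.68],[0,0,-0.68],[0,0,-0.68]],"rot":[[0,0,0],[0,0,0],[0,0,0],[0,0,0],[0,0,0],[0,0,0],[0,0,0]],"jaw":[15,15,15,15,15,15,15]}'
```

```text
time: 32.35
ee_pos: [0.4555, 0.0022, 0.1858]
eef_rot: [0.999, -0.045, -0.003, -0.001]
ft_force: [-0.7, -0.5, -1.0]
width: 0.0204
time: 33.05
ee_pos: [0.4561, 0.002, 0.1186]
eef_rot: [0.999, -0.045, -0.003, -0.001]
ft_force: [0.2, -0.4, -0.5]
width: 0.0196
```

```bash
python3 -m inch '{"translation":[[0,0,-0.01],[0,0,-0.02],[0,0,-0.03],[0,0,-0.03]],"rot":[[0,0,0],[0,0,0],[0,0,0],[0,0,0]],"jaw":[15,15,15,15]}'
python3 -m inch '{"translation":[[0,0,-0.005],[0,0,-0.01],[0,0,-0.01]],"rot":[[0,0,0],[0,0,0],[0,0,0]],"jaw":[15,15,15]}'
```

```text
time: 33.45
ee_pos: [0.456, 0.002, 0.1156]
eef_rot: [0.999, -0.045, -0.003, -0.001]
ft_force: [-0.5, 0.5, -1.5]
width: 0.0197
time: 33.75
ee_pos: [0.456, 0.0021, 0.1145]
eef_rot: [0.999, -0.045, -0.003, -0.001]
ft_force: [-0.9, 0.7, -1.6]
width: 0.0198
```

```bash
python3 -m inch '{"translation":[[0,0,-0.005],[0,0,-0.01],[0,0,-0.01]],"rot":[[0,0,0],[0,0,0],[0,0,0]],"jaw":[15,15,15]}'
python3 -m inch '{"translation":[[0,0,-0.005],[0,0,-0.01],[0,0,-0.01]],"rot":[[0,0,0],[0,0,0],[0,0,0]],"jaw":[15,15,15]}'
```

```text
time: 34.05
ee_pos: [0.4565, 0.0022, 0.1142]
eef_rot: [0.999, -0.045, -0.002, -0.001]
ft_force: [-1.3, 0.3, 7.6]
width: 0.0202
time: 34.35
ee_pos: [0.4571, 0.0022, 0.1142]
eef_rot: [0.999, -0.045, -0.002, -0.001]
ft_force: [-3.6, -0.8, 10.8]
width: 0.0197
```

Standing on the floor. I relax the contact, open, and lift.

```bash
python3 -m inch '{"translation":[[0,0,0],[0,0,0],[0,0,0],[0,0,0],[0,0,0],[0,0,0],[0,0,0],[0,0,0]],"rot":[[0,0,0],[0,0,0],[0,0,0],[0,0,0],[0,0,0],[0,0,0],[0,0,0],[0,0,0]],"jaw":[15,15,17,22,30,38,46,50]}'
python3 -m inch '{"translation":[[0,0,0.1],[0,0,0.3],[0,0,0.6],[0,0,1],[0,0,1]],"rot":[[0,0,0],[0,0,0],[0,0,0],[0,0,0],[0,0,0]],"jaw":[55,60,65,70,87]}'
python3 -m inch '{"translation":[[-0.1,0,0.4],[-0.2,0,0.8],[-0.3,0,1],[-0.3,0,1],[-0.3,0,1]],"rot":[[0,0,0],[0,0,0],[0,0,0],[0,0,0],[0,0,0]],"jaw":[87,87,87,87,87]}'
python3 - <<'E'
from h import *
s,im=look("w12");S=eyes.camera("scene")
cv2.imwrite("pics/fin.png",np.hstack([im[0:300,20:420],cv2.resize(S[170:370,100:360],(390,300))]))
E
```

```text
time: 35.15
ee_pos: [0.4571, 0.0022, 0.1142]
eef_rot: [0.999, -0.045, -0.002, -0.001]
ft_force: [-0.4, 0.2, -0.2]
width: 0.0454
time: 35.65
ee_pos: [0.4596, 0.0026, 0.2196]
eef_rot: [0.999, -0.045, 0.002, -0.0]
ft_force: [0.0, 0.2, -0.4]
width: 0.0713
time: 36.15
ee_pos: [0.4296, 0.0026, 0.3195]
eef_rot: [0.999, -0.045, 0.003, 0.0]
ft_force: [0.3, 0.3, -0.5]
width: 0.0868
ee [0.4296 0.0026 0.3195] rv [-180.     -0.3    -5.15] t 36.15
```

Run:
```python
from h import *
im=cv2.imread("pics/w12.png");S=eyes.camera("scene");T=eyes.camera("top");s=r.read_state();S0=cv2.imread("pics/s9.png")
a=blobs(T,*C["red"],(225,180,310,255));b=blobs(S,*C["red"],(245,180,330,270));print("red",a,b)
if a and b:print(tri(max(a)[1],max(b)[1]))
print("wrist red",[(q,wonz(q[1],s,.13).round(3)) for q in blobs(im,*C["red"],(200,100,360,300),60)])
def tri2(A,B):
    (o1,d1),(o2,d2)=A,B;k=np.linalg.lstsq(np.c_[d1,-d2],o2-o1,rcond=None)[0];return ((o1+k[0]*d1+o2+k[1]*d2)/2).round(4),np.linalg.norm(o1+k[0]*d1-o2-k[1]*d2).round(4)
w9=cv2.imread("pics/w9.png");s9=dict(ee_pos=np.array([.527,.1832,.2957]),eef_rot=Ro.from_euler('xyz',[-179.77,-.23,4.99],degrees=True).as_quat())
for k in("yellow","blue"):
    b=blobs(S,*C[k],(290,220,350,300));b0=blobs(S0,*C[k],(290,220,350,300));w=max(blobs(w9,*C[k],(200,60,360,200),60))
    print(k,b,b0,w,tri2(wray(w[1],s9),ray("scene",max(b)[1])),"wrist@.2165",wonz(w[1],s9,.2165).round(4))
```

```text
red [] [(96, [286.5, 217.0], [282, 211, 10, 14])]
wrist red [((251, [277.7, 171.5], [269, 165, 19, 14]), array([0.456, 0.004, 0.13 ]))]
yellow [(120, [330.2, 258.7], [326, 251, 10, 16])] [(119, [330.2, 258.7], [326, 251, 10, 16])] (104, [286.6, 113.4], [275, 103, 28, 18]) (array([0.6105, 0.1859, 0.1962]), np.float64(0.0014)) wrist@.2165 [0.6093 0.1868 0.2165]
blue [(56, [333.4, 247.8], [329, 244, 10, 9])] [(60, [333.4, 247.7], [329, 244, 10, 9])] (460, [288.4, 144.2], [275, 136, 28, 17]) (array([0.5873, 0.1837, 0.2114]), np.float64(0.0006)) wrist@.2165 [0.5876 0.1836 0.2165]
```

Run:
```python
from h import *
c=eyes.calibration("scene");R=np.array(c['R']);t=np.array(c['t'])
def pv(p):
    q=R@np.array(p)+t;return round(float(c['fy']*q[1]/q[2]+c['cy']),1)
u=np.array([np.cos(.0855),np.sin(.0855)])
for n,xy in(("yellow",(.6135,.1855)),("blue",(.5875,.1827))):
    for z in(.2165,.2245):
        v=[];
        for a in(-.006,.006):
            for b in(-.01,.01):
                e=np.array(xy)+a*u+b*np.array([-u[1],u[0]]);v.append(pv([*e,z]))
        print(n,z,"top row",min(v))
p=R@np.array([.457,.004,.003])+t
for z in(.094,.136,.115): q=R@np.array([.457,.004,z])+t;print("red pred",z,c['fx']*q[0]/q[2]+c['cx'],c['fy']*q[1]/q[2]+c['cy'])
```

```text
yellow 0.2165 top row 251.4
yellow 0.2245 top row 249.2
blue 0.2165 top row 243.6
blue 0.2245 top row 241.4
red pred 0.094 286.1960713283264 224.0198382253672
red pred 0.136 286.32961610780455 213.88009675787183
red pred 0.115 286.26210350376556 219.00617022497357
```

```bash
python3 -c "
from bench import r
print(r.close_job(), r.read_state()['time'])"
```

```text
the job is handed in; nothing more can be done
the job is handed in; nothing more can be done
```

I moved the yellow rack, then the blue one, to the spare hook, and only then took the red rack off and stood it in the aluminium tray. I handed the job in at about 36 s of robot time, with the gripper clear of everything.

**Spare hook:** In the scene camera the tops of both grips are at rows 251 (yellow) and 244 (blue). That matches both hanging in the low seat (predicted 251.4 and 243.6) rather than on the outer rod (249.2 and 241.4). Neither had moved since it was released.

**Red rack:** The wrist camera puts its grip at (0.456, 0.004), near the tray centre. Its scene position (286.5, 217) fits an upright rack within about 2 px.

**What went less smoothly:**
- **Blue rack:** It brushed the seat's outer edge going in, at about 6–7 N, and I nudged it inward in 1–2 mm steps.
- **Spacing:** The images put the two seated racks only about 26 mm apart, below the 27 mm you gave, with their baskets practically touching. The first rack was felt against the inner wall at about 8 N.
- **Tray contact:** The highest force I saw at the end of a move was about 11 N, when the red rack touched the tray.
- **Checks not made:** The last picture could not be viewed (12-picture limit), so the final check is by numbers only. The top camera's red check found no grip, and I did not re-measure the bystanders.

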